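Stow the gas cylinder in its rack

ROBOT

A 6-joint arm with a two-finger parallel gripper is mounted at the origin on the work surface. World frame = base frame: x ahead of the robot, y to its left, z up, the work surface at z = 0. Lengths are in mm, angles in rad, forces in N, time in s.
With the tool pointing down it reaches from about 275 to 750 mm from the base axis. Payload 10.2 kg.
Tool frame: the origin (TCP) lies midway between the tips of the shut fingers; the grasp point (between the pads) lies grip_depth behind it (grip_depth is the distance from the TCP to the grasp point, in mm); z points along the fingers, y is the line along which they close (so a half turn about z gives the same grasp; the last joint's range is limited). The gripper opens to 85 mm and grips with 20 to 120 N. Pads are 22 mm wide; open, the fingers measure 114 mm over their backs; the gripper's body (76 mm by 85 mm) begins 54 mm behind the grasp point. The pads swing forward as they close: fully open they stand 13 mm farther back than shut.
Start: joints at [-1.368, 0.313, 1.498, -0, 1.331, -0.223], TCP at [216.839, -478.133, 193.194] pointing down, gripper open.
Joint ranges: [-2.94, 2.94], [-0.97, 2.17], [0.19, 2.56], [-1.23, 4.37], [0.02, 3.11], [-2.88, 2.88]. Speed limits (rad/s): [2.39, 2.39, 3.01, 3.14, 3.14, 3.14].

INTERFACE

Orientations are given as a unit quaternion [w, x, y, z].
In Python, from rig import * gives the robot as it stands.
- The arm moves only by the tool servo_tool, never from a script. Its argument "commands" is a list of rows, each a list of 3 entries, a list of its own where there are three numbers: the gripper command: -1 is fully open, 1 is shut, values between are in proportion, then the shift along the tool's x, y, z in m, then the turn, a rotation vector about the tool's x, y, z in units of 6 degrees (1.0 is 6 degrees). In form: [[grip, [dx, dy, dz], [ax, ay, az]], ...]. A call has 1 to 10 rows; each row shifts and turns the commanded pose from where the row before left it, along the tool's axes as they then stand; what a row does not reach is not made up. A row lasts 1/12 s, in which the tool goes at most 41.7 mm and 7.16 degrees, less where a joint would pass 70% of its speed; a pose out of reach is approached as far as the arm can. A call is refused whole if a number of a shift passes 0.0417 or a number of a turn 1, either way. A call with a gripper value outside its range is refused whole. The fingers move at their own pace and stop on an object; "squeeze" is the grip in N (left out, the last holds). Time passes only in rows, so rows that do not move let the fingers close. It gives the time, the measured TCP pose, the force, the opening and the grip force at its end, in the units of the state.
- sense(): the state, without advancing time (a new reading comes with each control period).
- capture(name): name is "scene" or "top" or "wrist"; returns a dict with "pixels" (384x512x3 uint8, red, green, blue), "z_map" (384x512 float32, mm along the optical axis (not along the pixel's ray), 0 where there is no reading), "fx", "fy", "cx", "cy" (pixels), "distortion" ([k1, k2, p1, p2, k3] as OpenCV has them; the pictures are not rectified), "rvec" (rotation vector, rad) and "tvec" (3), from world to camera coordinates, as OpenCV has them; the wrist camera has in their place "T_tool_cam" (4x4, takes a point from camera to tool coordinates, whose origin is the TCP and whose axes are the flange's). Camera axes: x right, y down, z forward; pixel columns grow to the right and rows downward; lengths in mm; the calibration is good to about 2 mm. A picture is of the moment at which its call begins: read the wrist's pose just before it.
- finish_job(): hands the job in; it is judged then, once.
The state is a dict: "time_s": time; "joints": joint angles; "dq": joint speeds; "tau": joint torques, N m; "eef_pos": TCP position; "ee_rot": TCP orientation; "force": force on the tool from outside, world axes, zero at the start; "wrist_torque": the same for the moment, N m; "grip_width": opening from 0.0 (shut) to 1.0 (fully open); "grip_force": force on a finger pad.
Only numpy, scipy, OpenCV 4.12 (cv2) and the standard library are available. Lean on these libraries where they do the work, as an engineer would, in place of code of your own. Each camera call takes 0.05 s, during which the arm holds its last target. There are 200 camera calls.

TASK

A small gas cylinder stands on the bench in front of its rack. Without gripping or lifting it, push it with the fingertips, low on its body so that it slides along standing upright, into the empty place of the rack until it rests in the V-shaped chock there; then push the rack's swing bar fully shut across the front of the three cylinders. Push gently, leave the two stored cylinders and everything else on the bench as they are, and let go at the end.

Things in the scene. Friction and masses are not known exactly. Their poses are not given: they have to be found in the camera images.
- cylinder: Upright aluminium gas cylinder to stow: diameter 63 mm, straight wall from 4 to 178 mm height, then a shoulder, 26 mm neck, brass valve and 32 mm black hand wheel; 250 mm tall. About 0.65 kg (varies), centre of mass 105 mm up, flat foot; pushed higher than 40 mm it may tip over. Origin: centre of its underside. Starts 135 to 195 mm in front of the seats' line (robot's side).
- free_seat (a point): Where the centre of the cylinder's underside lies when it rests in the empty chock (height 0). x points into the rack, y to its left, z up. The chock is a fixed steel V, 34 mm high, open to -x, plates touching the cylinder at 45 degrees either side of +x. Three such places stand in line along y, 85 mm apart; which one is empty varies. No sill: the cylinder slides on the bench all the way.
- seat_a (a point): Seat point (height 0, as free_seat, same axes) of the place that holds stored_a.
- seat_b (a point): Seat point (height 0, as free_seat, same axes) of the place that holds stored_b.
- stored_a: A cylinder like the other, 63 mm in diameter and 250 mm tall, standing in its chock in the rack; loose; to be left alone. Origin at the centre of its underside.
- stored_b: Another such stored cylinder in its chock; loose; to be left alone. Origin at the centre of its underside.
- gate (a joint): Angle of the rack's swing bar about its upright hinge (rad): 0 = fully shut (a stop), along the rack's front; 2.3 to 2.65 at the start = swung open towards the robot and to the left; 2.7 at most. The hinge is stiff: the bar stays where it is left, turning it takes about 0.25 N m. There is no latch.
- gate_hinge (a point): Upright hinge axis of the swing bar at the bar's centre line, 160 mm above the bench, at the left (+y) end of the rack's front; axes as free_seat's. It lies 50 mm in front of the line of the three seats and 147 mm to the left of the middle one. A 26 mm knuckle stands round it. Level 20 mm square side arms run from it, and from the keeper at the right end, back to the rear posts (235 mm tall).
- bar_end (a point): Centre of the 28 mm black ball at the free end of the swing bar, 325 mm from the hinge axis. The bar between is a level steel rod, 14 mm in diameter, centre line 160 mm above the bench. Shut, it passes 50 mm in front of the seats' line and lies in an open keeper on the right side arm. On its way it swings over the low things on the bench without touching them.
- regulator: Brass gas regulator with a gauge, standing on the bench, 72 mm tall, about 60 by 85 mm; bystander. Origin at the centre of its foot.
- spanner: Open-ended spanner lying on the bench; bystander. Origin under its middle.
- jar: Small jar, 60 mm in diameter and 80 mm tall; bystander. Origin at the centre of its underside.
- tape: Roll of brown packing tape lying flat, 100 mm in diameter, 48 mm high; bystander. Origin at the centre of its underside.
- channel: Aluminium U-channel offcut lying on the bench, 220 by 50 by 30 mm; bystander. Origin under its middle.
- fittings_box: Small closed cardboard box, 110 by 80 by 60 mm; bystander. Origin at the centre of its underside.
There are look-alikes about, which are no part of the job. Leave any red look-alike of the part that bears seat_a alone.

How it is judged (in metres and radians):
On the way, in this order (a step that is already met when the one before it is completed fails the run):
1. the cylinder stands upright in the empty chock (horizontal distance between cylinder and free_seat below 0.01 m and angle between cylinder's own z axis and vertical below 0.05 rad), for 0.2 s.
2. the swing bar is fully shut (value of joint gate below 0.06 rad), for 0.2 s.
At the end, for the whole second after the job is handed in: The cylinder stands upright (within 0.05 rad) and at rest in the chock that was empty, its axis within 10 mm of the seat point; the swing bar is within 0.06 rad of its stop; the two stored cylinders still stand upright in their chocks, within 12 mm of their seats (all of step 1 and height (world z) of cylinder below 0.004 m and linear speed of cylinder below 0.02 m/s and value of joint gate below 0.06 rad and horizontal distance between stored_a and seat_a below 0.012 m and angle between each of stored_a, stored_b's own z axis and vertical below 0.05 rad and horizontal distance between stored_b and seat_b below 0.012 m); the robot touches nothing.
It fails at once if the cylinder is lifted off the bench (8 mm) (height (world z) of cylinder above 0.008 m).
It fails at once if the cylinder is tipped by more than 0.17 rad (angle between cylinder's own z axis and vertical above 0.17 rad).
It fails at once if the cylinder is pinched or pushed hard (more than 30 N from the fingers) (contact force between the fingers and cylinder above 30 N).
It fails at once if a stored cylinder is moved by 15 mm or tipped by 0.17 rad (distance of any of stored_a, stored_b from where it was at the start of the episode above 0.015 m or angle between any of stored_a, stored_b's own z axis and vertical above 0.17 rad).
It fails at once if another thing on the bench is moved by 30 mm (distance of any of regulator, spanner, jar, tape, channel, fittings_box from where it was at the start of the episode above 0.03 m).
It also fails if it takes over 72 s, if anything falls off the work surface, if the arm or the gripper's body presses on something with over 40 N, if the wrist force passes 120 N, or if a joint passes its speed limit or range.

## Working session

There is one attempt and no reset: what is moved stays moved. The work goes in short steps, Python scripts to look and compute and a tool call to move; the robot and the scene stay as the last step left them, time stands still between calls to the robot, and variables do not carry over. Pictures are saved under pics/ and viewed, at most 10 in all, crops included, and the job is handed in when it is done.

Besides the shell and the picture viewer there is one more tool, called after "Request:" in YAML: its name, and indented under it one key for each argument. servo_tool: Moves the arm, as the interface text tells. Its arguments: {"type":"object","properties":{"commands":{"type":"array"},"squeeze":{"type":"number"}},"required":["commands"]}

```bash
ls; mkdir -p pics; python3 - <<'E'
from rig import *
import cv2,numpy as np
s=sense();print({k:np.round(v,3) for k,v in s.items()})
ims=[]
for n in("scene","top"):
    c=capture(n);np.save(n+".npy",c,allow_pickle=True)
    cv2.imwrite(f"pics/{n}0.png",c["pixels"][...,::-1])
    print(n,c["fx"],c["cx"],c["cy"],c["distortion"],c["rvec"],c["tvec"])
E
```

```text
pics
{'time_s': np.float64(0.0), 'joints': array([-1.368,  0.313,  1.498, -0.   ,  1.331, -0.223]), 'dq': array([-0.   ,  0.002, -0.001, -0.001, -0.002, -0.   ]), 'tau': array([-1.0000e-03, -4.1226e+01, -2.5974e+01, -0.0000e+00,  4.0000e-03,
        0.0000e+00]), 'eef_pos': array([ 216.765, -477.837,  192.638]), 'ee_rot': array([-0.001,  0.977,  0.211,  0.   ]), 'force': array([0.077, 0.9  , 0.398]), 'wrist_torque': array([-0.037, -0.017,  0.   ]), 'grip_force': np.float64(0.0), 'grip_width': np.float64(1.002)}
scene 371.32994646554664 253.81767385630187 192.86009007478623 [-0.03205167  0.          0.          0.          0.        ] [ 1.81111982  1.64568705 -0.67918477] [ -45.94484708 -274.74301037 1339.21179266]
top 404.61154606199545 254.94776245971673 195.19840562927024 [-0.11577052  0.          0.          0.          0.        ] [ 2.10081207 -2.16119084  0.18621979] [  -9.5842025   511.62185519 1060.60170751]
```

View pics/scene0.png

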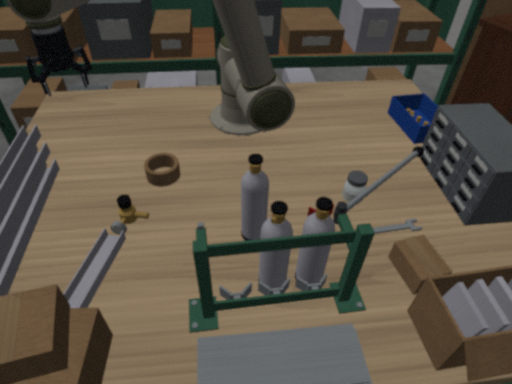

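View pics/top0.png

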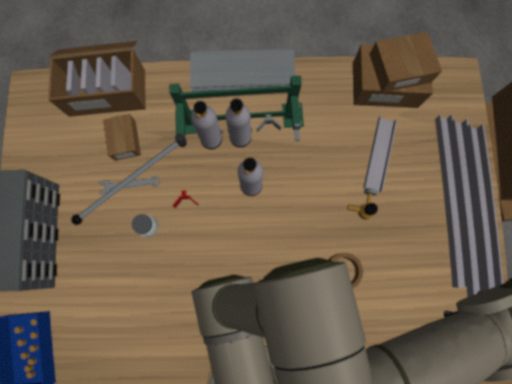

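The empty place is the right-hand one (chock near top (268,124)). The cylinder is at top (250,170), the stored ones at (205,125) and (238,122), the hinge at (181,140), the bar ball at (77,219). The red V at (185,200) is the look-alike.

```bash
cat > h.py <<'E'
import numpy as np,cv2
def load(n): return np.load(n+".npy",allow_pickle=True).item()
def K(c): return np.array([[c["fx"],0,c["cx"]],[0,c["fy"],c["cy"]],[0,0,1.]])
def ray(c,uv):
    R=cv2.Rodrigues(np.array(c["rvec"],float))[0];t=np.array(c["tvec"],float)
    n=cv2.undistortPoints(np.array(uv,float).reshape(-1,1,2),K(c),np.array(c["distortion"],float)).reshape(-1,2)
    d=np.c_[n,np.ones(len(n))]@R
    return -R.T@t,d
def plane(c,uv,z):
    o,d=ray(c,uv);return o+d*((z-o[2])/d[:,2:])
def cloud(c):
    v,u=np.nonzero(c["z_map"]>0);o,d=ray(c,np.c_[u,v]);return o+d*c["z_map"][v,u][:,None],u,v
def proj(c,P):
    return cv2.projectPoints(np.array(P,float).reshape(-1,1,3),np.array(c["rvec"],float),np.array(c["tvec"],float),K(c),np.array(c["distortion"],float))[0].reshape(-1,2)
E
python3 - <<'E'
from h import *
for n,boxes in(("top",{"sa":(190,97,212,117),"sb":(226,95,249,115),"cyl":(238,154,262,174),"ball":(70,211,85,227)}),("scene",{"cyl":(248,150,264,166),"s1":(270,200,288,216),"s2":(315,197,333,212),"ball":(412,146,425,158)})):
    c=load(n);p=c["pixels"]
    for k,(a,b,e,f) in boxes.items():
        m=(p[b:f,a:e].max(2)<60)
        v,u=np.nonzero(m);uv=[(u.min()+u.max())/2+a,(v.min()+v.max())/2+b] 
        print(n,k,m.sum(),(u.min()+a,u.max()+a,v.min()+b,v.max()+b),np.round(plane(c,[uv],160 if k=="ball" else 240)[0],1))
P,u,v=cloud(load("top"))
# cylinder walls/shoulders and others by height slices
x,y,z=P.T
for nm,(a,b,e,f) in {"sa":(185,95,225,152),"sb":(226,95,253,150),"cyl":(236,154,266,198)}.items():
    m=(u>=a)&(u<e)&(v>=b)&(v<f)&(z>60)&(z<165)
    A=np.c_[2*x[m],2*y[m],np.ones(m.sum())]
    print(nm,m.sum(),"x",np.round([x[m].min(),np.percentile(x[m],50)],1),"y",np.percentile(y[m],[1,50,99]).round(1))
    m=(u>=a)&(u<e)&(v>=b)&(v<f)&(z>236); print("  wheel",m.sum(),P[m].mean(0).round(1),P[m].min(0).round(1),P[m].max(0).round(1))
m=(u>70)&(u<190)&(v>130)&(v<230)&(z>150)&(z<180);q=P[m];print("bar",m.sum(),q[np.argmin(u[m])],q[np.argmax(u[m])])
m=(u>100)&(u<170)&(v>150)&(v<205)&(z>150)&(z<172);q=P[m];print(np.polyfit(q[:,1],q[:,0],1))
m=(u>255)&(u<282)&(v>112)&(v<134)&(z>22)&(z<45);q=P[m];print("chock",m.sum(),q.mean(0),q.min(0),q.max(0));
for name,(a,b,e,f) in {"jar":(130,212,160,240),"spanner":(100,175,160,190),"box":(100,112,142,160),"reg":(345,200,380,222),"chan":(362,115,398,195)}.items():
    m=(u>=a)&(u<e)&(v>=b)&(v<f)&(z>8)&(z<100);q=P[m];print(name,m.sum(),q.min(0).round(),q.max(0).round())
c=load("top");cv2.imwrite("pics/c1.png",cv2.resize(c["pixels"][60:240,60:320,::-1],None,fx=3,fy=3,interpolation=2))
E
```

```text
top sa 134 (np.int64(190), np.int64(205), np.int64(97), np.int64(116)) [692.3 105.6 240. ]
top sb 131 (np.int64(226), np.int64(242), np.int64(95), np.int64(112)) [696.9  19.6 240. ]
top cyl 137 (np.int64(242), np.int64(255), np.int64(158), np.int64(170)) [549.3 -10.8 240. ]
top ball 70 (np.int64(72), np.int64(81), np.int64(215), np.int64(223)) [443.7 419.8 160. ]
scene cyl 121 (np.int64(249), np.int64(262), np.int64(154), np.int64(164)) [542.8 -11.3 240. ]
scene s1 174 (np.int64(271), np.int64(286), np.int64(202), np.int64(214)) [688.6  15.5 240. ]
scene s2 185 (np.int64(317), np.int64(332), np.int64(197), np.int64(211)) [685.8 102.7 240. ]
scene ball 79 (np.int64(414), np.int64(424), np.int64(146), np.int64(157)) [446. 423. 160.]
sa 399 x [628.3 664. ] y [ 67.4  98.4 161.6]
  wheel 143 [687.5  98.7 248.7] [673.4  84.3 241.8] [702.8 115.1 253. ]
sb 280 x [659.5 664.7] y [-13.8  12.4  43. ]
  wheel 152 [691.1  13.6 249.1] [675.9  -1.8 243.9] [707.5  28.6 252.7]
cyl 172 x [515.5 520. ] y [-40.9 -13.   17. ]
  wheel 152 [546.5 -11.8 249. ] [531.2 -25.7 241.9] [561.4   3.8 252.5]
bar 869 [447.75359617 430.095167   169.26739754] [641.55055094 146.87964947 153.50171225]
[-7.45731219e-01  7.54164079e+02]
chock 166 [735.5390872  -67.31795302  31.47877284] [ 708.20778105 -106.48147718   22.30450923] [751.97310047 -32.65723087  41.30561601]
jar 460 [409. 249.   8.] [465. 304.  85.]
spanner 63 [548. 251.   8.] [579. 417.  11.]
box 1344 [633. 305.   8.] [783. 431.  66.]
reg 316 [ 442. -351.    8.] [ 494. -281.   76.]
chan 495 [ 507. -445.    8.] [ 741. -331.   44.]
```

View pics/c1.png

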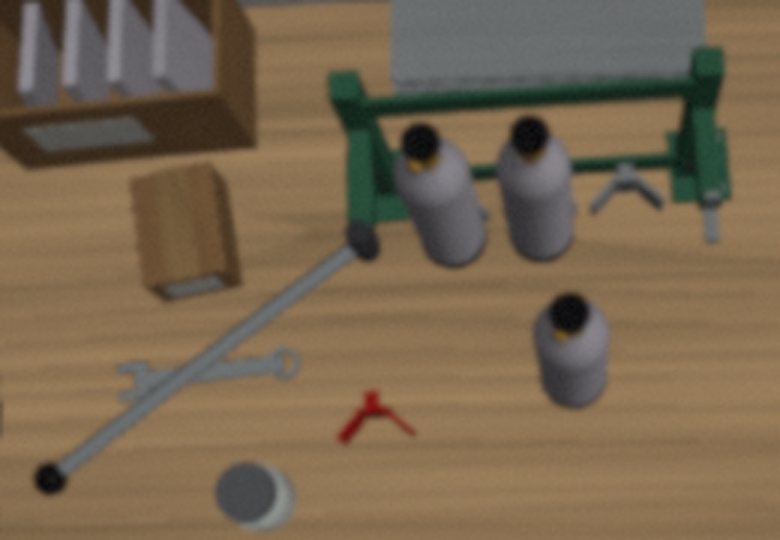

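Request:
servo_tool:
  commands:
    - [-0.18, [0, 0, 0], [0, 0, 0.917]]
    - [-0.18, [0, 0, 0], [0, 0, 0.917]]
    - [-0.18, [0, 0, 0], [0, 0, 0.917]]
    - [-0.18, [0, 0, 0], [0, 0, 0.917]]
    - [-0.18, [0, 0, 0], [0, 0.9375, 0]]
    - [-0.18, [0, 0, 0], [0, 0.9375, 0]]
    - [-0.18, [0, 0, 0], [0, 0.9375, 0]]
    - [-0.18, [0, 0, 0], [0, 0.9375, 0]]

```text
time_s: 0.77
eef_pos: [216.9, -478.3, 193.6]
ee_rot: [-0.003, 0.98, 0.021, 0.197]
force: [-0.8, -0.0, -0.5]
grip_width: 0.593
grip_force: 0.0
```

Request:
servo_tool:
  commands:
    - [-0.18, [0, 0, 0], [0, 0.9375, 0]]
    - [-0.18, [0, 0, 0], [0, 0.9375, 0]]
    - [-0.18, [0, 0, 0], [0, 0.9375, 0]]
    - [-0.18, [0, 0, 0], [0, 0.9375, 0]]
    - [-0.18, [0, 0, 0], [0, 0, 0]]

```text
time_s: 1.18
eef_pos: [215.3, -477.8, 191.2]
ee_rot: [-0.01, 0.923, 0.017, 0.385]
force: [-0.4, 0.9, -1.3]
grip_width: 0.59
grip_force: 0.0
```

Request:
servo_tool:
  commands:
    - [-0.18, [0.0135, -0.0324, 0.0135], [0, 0, 0]]
    - [-0.18, [0.0135, -0.0324, 0.0135], [0, 0, 0]]
    - [-0.18, [0.0135, -0.0324, 0.0135], [0, 0, 0]]
    - [-0.18, [0.0135, -0.0324, 0.0135], [0, 0, 0]]
    - [-0.18, [0.0135, -0.0324, 0.0135], [0, 0, 0]]
    - [-0.18, [0.0135, -0.0324, 0.0135], [0, 0, 0]]
    - [-0.18, [0.0135, -0.0324, 0.0135], [0, 0, 0]]

```text
time_s: 1.77
eef_pos: [341.4, -244.2, 193.2]
ee_rot: [-0.008, 0.924, 0.019, 0.382]
force: [1.3, -1.4, 0.2]
grip_width: 0.592
grip_force: 0.0
```

Request:
servo_tool:
  commands:
    - [-0.18, [0.0135, -0.0324, 0.0135], [0, 0, 0]]
    - [-0.18, [0.0135, -0.0324, 0.0135], [0, 0, 0]]
    - [-0.18, [0.0135, -0.0324, 0.0135], [0, 0, 0]]
    - [-0.18, [0.0135, -0.0324, 0.0135], [0, 0, 0]]
    - [-0.18, [0.0135, -0.0324, 0.0135], [0, 0, 0]]
    - [-0.18, [0.0135, -0.0324, 0.0135], [0, 0, 0]]
    - [-0.18, [0.0135, -0.0324, 0.0135], [0, 0, 0]]
    - [-0.18, [0, 0, 0], [0, 0, 0]]
    - [-0.18, [0, 0, 0], [0, 0, 0]]

```text
time_s: 2.52
eef_pos: [456.9, -27.9, 193.0]
ee_rot: [-0.009, 0.924, 0.023, 0.381]
force: [-0.4, -0.9, 0.6]
grip_width: 0.591
grip_force: 0.0
```

Request:
servo_tool:
  commands:
    - [-0.18, [-0.025, -0.006, 0.025], [0, 0, 0]]
    - [-0.18, [-0.025, -0.006, 0.025], [0, 0, 0]]
    - [-0.18, [-0.025, 0, 0.025], [0, 0, 0]]
    - [-0.18, [-0.025, 0, 0.025], [0, 0, 0]]
    - [-0.18, [-0.02, 0, 0.02], [0, 0, 0]]
    - [-0.18, [0, 0, 0], [0, 0, 0]]
    - [-0.18, [0, 0, 0], [0, 0, 0]]

```text
time_s: 3.1
eef_pos: [460.8, -18.0, 83.0]
ee_rot: [-0.017, 0.922, 0.022, 0.387]
force: [-0.3, 0.6, 0.7]
grip_width: 0.593
grip_force: 0.0
```

```bash
python3 - <<'E'
from rig import *
from h import *
s=sense();print(s["eef_pos"],s["ee_rot"])
c=capture("scene");np.save("scene1.npy",c,allow_pickle=True)
c2=capture("top");np.save("top1.npy",c2,allow_pickle=True)
a=c["pixels"][100:310,120:400,::-1];b=c2["pixels"][90:300,140:420,::-1]
cv2.imwrite("pics/c2.png",cv2.resize(np.hstack([a,b]),(800,300),interpolation=2))
P,u,v=cloud(c2);z=P[:,2]
m=(u>=236)&(u<266)&(v>=150)&(v<198)&(z>236);print(P[m].mean(0))
E
```

```text
[460.84637898 -18.0282157   82.98513827] [-0.01666055  0.92180951  0.02164943  0.3866794 ]
[546.51919418 -11.78533353 248.94130323]
```

View pics/c2.png

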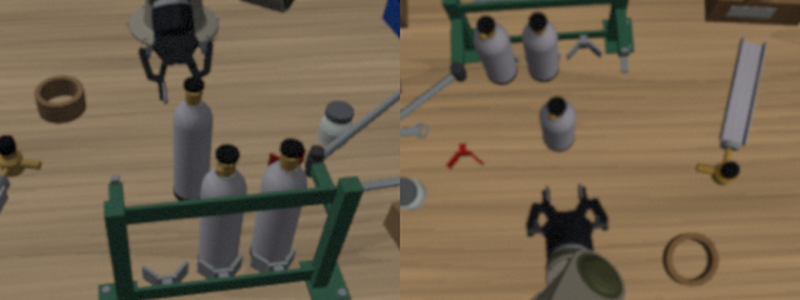

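The gripper (top crop ~(568,215)) is behind the cylinder (558,125), the fingers straddling its line. The descent was only partly made (joint speed), so I'll continue in smaller rows.

Request:
servo_tool:
  commands:
    - [-0.18, [-0.008, 0, 0.008], [0, 0, 0]]
    - [-0.18, [-0.008, 0, 0.008], [0, 0, 0]]
    - [-0.18, [-0.008, 0, 0.008], [0, 0, 0]]
    - [-0.18, [-0.008, 0, 0.008], [0, 0, 0]]
    - [-0.18, [-0.008, 0, 0.008], [0, 0, 0]]
    - [-0.18, [-0.007, 0, 0.007], [0, 0, 0]]
    - [-0.18, [0, 0, 0], [0, 0, 0]]

```text
time_s: 3.78
eef_pos: [462.0, -16.3, 16.6]
ee_rot: [-0.017, 0.921, 0.023, 0.387]
force: [1.0, 0.2, -0.6]
grip_width: 0.589
grip_force: 0.0
```

```bash
python3 - <<'E'
from rig import *
import numpy as np
s=sense();print(s["eef_pos"],s["ee_rot"],np.round(s["joints"],2))
E
```

```text
[461.95613461 -16.33525405  16.5619121 ] [-0.01685609  0.92146634  0.02282522  0.38742053] [-0.6   0.35  2.5   2.23  0.59 -1.23]
```

Request:
servo_tool:
  commands:
    - [-0.18, [0.006, 0, 0.006], [0, 0, 0]]
    - [-0.18, [0.006, 0, 0.006], [0, 0, 0]]
    - [-0.18, [0.006, 0, 0.006], [0, 0, 0]]
    - [-0.18, [0.006, 0, 0.006], [0, 0, 0]]
    - [-0.18, [0.004, 0, 0.004], [0, 0, 0]]
    - [-0.18, [0.003, 0, 0.003], [0, 0, 0]]
    - [-0.18, [0, 0, 0], [0, 0, 0]]

```text
time_s: 4.37
eef_pos: [506.3, -13.6, 17.4]
ee_rot: [-0.016, 0.921, 0.024, 0.388]
force: [0.6, 0.8, 0.5]
grip_width: 0.59
grip_force: 0.0
```

```bash
cat > look.py <<'E'
from rig import *
from h import *
import sys
s=sense();print(np.round(s["eef_pos"],1),np.round(s["ee_rot"],3),np.round(s["joints"],2),np.round(s["force"],1))
c=capture("top");np.save("top2.npy",c,allow_pickle=True);P,u,v=cloud(c)
m=(P[:,2]>242)&(P[:,2]<255)&(P[:,0]>500)&(P[:,0]<740)&(abs(P[:,1])<150)&(c["pixels"][v,u].max(1)<70)
M=np.zeros((384,512),np.uint8);M[v[m],u[m]]=1
n,L,st,_=cv2.connectedComponentsWithStats(M)
l=L[v,u]
for i in range(1,n):
    if st[i,4]>60: q=P[m&(l==i)];print("wheel",len(q),q.mean(0).round(1))
E
python3 look.py
```

```text
[506.3 -13.6  17.4] [-0.016  0.921  0.024  0.388] [-0.49  0.39  2.38  2.26  0.51 -1.15] [0.6 0.8 0.5]
wheel 119 [689.6  14.4 249.4]
wheel 121 [686.4  99.2 249. ]
wheel 137 [546.5 -11.9 249.2]
```

Request:
servo_tool:
  commands:
    - [-0.18, [0.002, 0, 0.002], [0, 0, 0]]
    - [-0.18, [0.002, 0, 0.002], [0, 0, 0]]
    - [-0.18, [0.002, 0, 0.002], [0, 0, 0]]
    - [-0.18, [0.002, 0, 0.002], [0, 0, 0]]
    - [-0.18, [0.002, 0, 0.002], [0, 0, 0]]
    - [-0.18, [0.002, 0, 0.002], [0, 0, 0]]
    - [-0.18, [0.002, 0, 0.002], [0, 0, 0]]
    - [-0.18, [0.002, 0, 0.002], [0, 0, 0]]
    - [-0.18, [0.002, 0, 0.002], [0, 0, 0]]
    - [-0.18, [0.002, 0, 0.002], [0, 0, 0]]

```text
time_s: 5.25
eef_pos: [534.0, -12.1, 17.4]
ee_rot: [-0.016, 0.922, 0.023, 0.387]
force: [-0.1, -0.4, -0.2]
grip_width: 0.588
grip_force: 0.0
```

```bash
python3 look.py
```

```text
[534.  -12.1  17.4] [-0.016  0.922  0.023  0.387] [-0.45  0.42  2.3   2.26  0.47 -1.1 ] [-0.1 -0.4 -0.2]
wheel 119 [689.7  14.5 249.2]
wheel 121 [686.4  99.2 249. ]
wheel 139 [546.4 -11.9 249. ]
```

Request:
servo_tool:
  commands:
    - [-0.18, [0.002, 0, 0.002], [0, 0, 0]]
    - [-0.18, [0.002, 0, 0.002], [0, 0, 0]]
    - [-0.18, [0.002, 0, 0.002], [0, 0, 0]]
    - [-0.18, [0.002, 0, 0.002], [0, 0, 0]]
    - [-0.18, [0, 0, 0], [0, 0, 0]]

```text
time_s: 5.72
eef_pos: [545.5, -11.6, 17.7]
ee_rot: [-0.016, 0.921, 0.023, 0.388]
force: [-0.1, 0.3, 0.3]
grip_width: 0.588
grip_force: 0.0
```

```bash
python3 look.py; python3 - <<'E'
from rig import *
import cv2,numpy as np
c=capture("scene");w=capture("wrist")
cv2.imwrite("pics/c3.png",np.hstack([cv2.resize(c["pixels"][100:260,180:340,::-1],(400,400),interpolation=2),cv2.resize(w["pixels"][...,::-1],(400,400))]))
E
```

```text
[545.5 -11.6  17.7] [-0.016  0.921  0.023  0.388] [-0.43  0.43  2.27  2.25  0.45 -1.08] [-0.1  0.3  0.3]
wheel 119 [689.5  14.3 249.4]
wheel 120 [686.2  99.1 248.9]
wheel 140 [546.7 -12.  249.1]
```

View pics/c3.png

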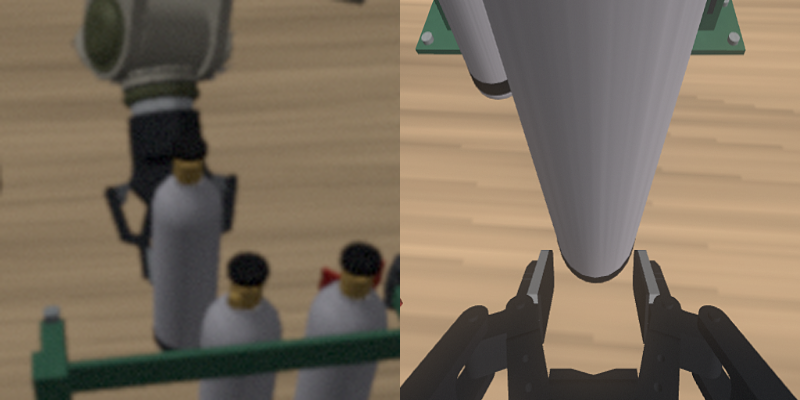

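```bash
python3 - <<'E'
from rig import *
import cv2,numpy as np
from scipy.spatial.transform import Rotation as R
s=sense();w=capture("wrist");T=np.array(w["T_tool_cam"]);print(T.round(2))
q=s["ee_rot"];Rt=R.from_quat([q[1],q[2],q[3],q[0]]).as_matrix()
K=np.array([[w["fx"],0,w["cx"]],[0,w["fy"],w["cy"]],[0,0,1]]);d=np.array(w["distortion"])
Ti=np.linalg.inv(T)
print("tcp px",cv2.projectPoints(np.zeros((1,1,3)),cv2.Rodrigues(Ti[:3,:3])[0],Ti[:3,3],K,d)[0])
z=w["z_map"];v,u=np.mgrid[0:384,0:512]
n=cv2.undistortPoints(np.c_[u.ravel(),v.ravel()].astype(float).reshape(-1,1,2),K,d).reshape(-1,2)
P=np.c_[n,np.ones(len(n))]*z.reshape(-1,1);Pt=P@T[:3,:3].T+T[:3,3];W=Pt@Rt.T+s["eef_pos"]
W=W.reshape(384,512,3);Pt=Pt.reshape(384,512,3)
for vv in(100,180,220,240,255,262,270,280): print(vv,z[vv,250],W[vv,250].round(1))
for uu in(160,170,178,183,186,190,200,290,300,305,312,320): print(uu,[ (Pt[vv,uu].round(0).tolist()) for vv in(245,260,275)])
E
```

```text
[[   0.     -0.95   -0.32   82.01]
 [   1.      0.      0.      0.72]
 [  -0.     -0.32    0.95 -181.47]
 [   0.      0.      0.      1.  ]]
tcp px [[[245.5603914  220.69688963]]]
100 61.90476 [516.2 -16.1 155.7]
180 92.01739 [516.8 -16.  122.2]
220 119.38591 [516.6 -15.9  91.3]
240 142.13683 [517.  -15.8  66. ]
255 163.83635 [516.9 -15.8  41.6]
262 175.46451 [516.6 -15.7  28.4]
270 192.0731 [516.5 -15.7   9.7]
280 198.4493 [ 5.124e+02 -1.590e+01  4.000e-01]
160 [[-20.0, -56.0, 5.0], [6.0, -38.0, -56.0], [7.0, -35.0, -69.0]]
170 [[-19.0, -49.0, 4.0], [7.0, -33.0, -58.0], [11.0, -29.0, -75.0]]
178 [[11.0, -31.0, -51.0], [11.0, -28.0, -64.0], [11.0, -26.0, -75.0]]
183 [[11.0, -28.0, -52.0], [11.0, -26.0, -65.0], [11.0, -24.0, -75.0]]
186 [[11.0, -27.0, -51.0], [11.0, -25.0, -64.0], [7.0, -24.0, -69.0]]
190 [[11.0, -25.0, -51.0], [8.0, -24.0, -59.0], [1.0, -24.0, -61.0]]
200 [[-19.0, -30.0, 4.0], [-26.0, -29.0, -2.0], [-33.0, -29.0, -8.0]]
290 [[-5.0, 25.0, -22.0], [-26.0, 28.0, -2.0], [-33.0, 28.0, -10.0]]
300 [[8.0, 26.0, -46.0], [0.0, 26.0, -47.0], [-6.0, 26.0, -49.0]]
305 [[10.0, 28.0, -50.0], [8.0, 26.0, -59.0], [1.0, 26.0, -60.0]]
312 [[11.0, 30.0, -52.0], [11.0, 28.0, -64.0], [11.0, 26.0, -74.0]]
320 [[-19.0, 48.0, 4.0], [11.0, 31.0, -64.0], [11.0, 29.0, -75.0]]
```

```bash
python3 - <<'E'
from rig import *
import cv2,numpy as np
from scipy.spatial.transform import Rotation as R
s=sense();w=capture("wrist");T=np.array(w["T_tool_cam"])
q=s["ee_rot"];Rt=R.from_quat([q[1],q[2],q[3],q[0]]).as_matrix()
K=np.array([[w["fx"],0,w["cx"]],[0,w["fy"],w["cy"]],[0,0,1]]);d=np.array(w["distortion"])
z=w["z_map"];v,u=np.mgrid[0:384,0:512]
n=cv2.undistortPoints(np.c_[u.ravel(),v.ravel()].astype(float).reshape(-1,1,2),K,d).reshape(-1,2)
P=np.c_[n,np.ones(len(n))]*z.reshape(-1,1);Pt=P@T[:3,:3].T+T[:3,3];W=Pt@Rt.T+s["eef_pos"]
rc=np.hypot(W[:,0]-548,W[:,1]+14)
m=(z.ravel()>0)&(W[:,2]>5)&(abs(Pt[:,1])<45)&(abs(Pt[:,0])<13)&(Pt[:,2]>-90)&(Pt[:,2]<5)
uu=u.ravel();vv=v.ravel()
for sgn in(-1,1):
  for zz in range(-80,0,6):
    k=m&(Pt[:,1]*sgn>18)&(abs(Pt[:,2]-zz)<3)
    if k.sum(): print(sgn,zz,k.sum(),"x",Pt[k,0].min().round(),Pt[k,0].max().round(),"y",abs(Pt[k,1]).min().round(),abs(Pt[k,1]).max().round(),"rc",rc[k].min().round(1),"px",uu[k].mean().round(),vv[k].min(),vv[k].max(),"Wz",W[k,2].min().round(),W[k,2].max().round())
E
```

```text
-1 -80 503 x -11.0 12.0 y 24.0 42.0 rc 56.8 px 175.0 277 329 Wz 65.0 85.0
-1 -74 369 x -11.0 12.0 y 24.0 38.0 rc 53.3 px 176.0 268 324 Wz 60.0 80.0
-1 -68 376 x -11.0 12.0 y 24.0 38.0 rc 49.6 px 176.0 261 312 Wz 56.0 76.0
-1 -62 333 x -11.0 12.0 y 24.0 38.0 rc 46.0 px 179.0 253 305 Wz 52.0 71.0
-1 -56 297 x -11.0 12.0 y 24.0 38.0 rc 42.3 px 182.0 247 295 Wz 48.0 67.0
-1 -50 239 x -11.0 12.0 y 24.0 37.0 rc 39.5 px 186.0 241 286 Wz 43.0 63.0
-1 -44 93 x -11.0 11.0 y 24.0 30.0 rc 38.1 px 194.0 240 280 Wz 40.0 59.0
-1 -38 14 x 8.0 13.0 y 18.0 22.0 rc 30.7 px 206.0 227 235 Wz 49.0 54.0
-1 -32 28 x 3.0 13.0 y 18.0 23.0 rc 30.6 px 206.0 225 239 Wz 41.0 50.0
-1 -26 26 x -3.0 7.0 y 18.0 23.0 rc 30.6 px 207.0 230 244 Wz 32.0 43.0
-1 -20 25 x -9.0 10.0 y 18.0 27.0 rc 30.6 px 208.0 219 249 Wz 23.0 40.0
-1 -14 23 x -13.0 -5.0 y 18.0 23.0 rc 30.5 px 210.0 240 251 Wz 17.0 25.0
-1 -8 18 x -12.0 -3.0 y 22.0 27.0 rc 30.6 px 204.0 230 247 Wz 14.0 22.0
-1 -2 1 x -3.0 -3.0 y 27.0 27.0 rc 31.1 px 201.0 229 229 Wz 19.0 19.0
1 -80 500 x -11.0 12.0 y 26.0 43.0 rc 56.0 px 320.0 277 329 Wz 64.0 84.0
1 -74 381 
[... 153 characters left out ...]
 12.0 y 26.0 40.0 rc 44.8 px 316.0 253 305 Wz 51.0 71.0
1 -56 300 x -11.0 12.0 y 26.0 40.0 rc 41.6 px 314.0 247 295 Wz 47.0 66.0
1 -50 245 x -11.0 12.0 y 26.0 39.0 rc 37.4 px 309.0 240 287 Wz 43.0 62.0
1 -44 111 x -11.0 13.0 y 18.0 33.0 rc 31.1 px 297.0 232 280 Wz 40.0 58.0
1 -38 58 x 2.0 13.0 y 18.0 27.0 rc 31.2 px 288.0 227 246 Wz 43.0 54.0
1 -32 66 x -4.0 12.0 y 18.0 29.0 rc 31.0 px 290.0 225 251 Wz 35.0 50.0
1 -26 66 x -10.0 12.0 y 18.0 32.0 rc 31.1 px 289.0 218 255 Wz 26.0 43.0
1 -20 46 x -13.0 7.0 y 18.0 32.0 rc 31.1 px 289.0 223 256 Wz 22.0 36.0
1 -14 31 x -13.0 1.0 y 23.0 32.0 rc 31.2 px 292.0 228 253 Wz 17.0 27.0
1 -8 21 x -13.0 -4.0 y 29.0 33.0 rc 31.5 px 297.0 231 247 Wz 13.0 19.0
```

```bash
python3 - <<'E'
from h import *
import rig; print([n for n in dir(rig) if not n.startswith("_")], getattr(rig,"grip_depth",None))
c=load("top1");P,u,v=cloud(c)
# gripper at TCP (460.8,-18,83)
m=(P[:,0]>380)&(P[:,0]<480)&(abs(P[:,1]+18)<70)&(P[:,2]>30)
q=P[m]
for a in range(380,480,8):
    k=q[(q[:,0]>=a)&(q[:,0]<a+8)]
    if len(k): print(a,len(k),"y",k[:,1].min().round(),k[:,1].max().round(),"z",np.percentile(k[:,2],[2,50,98]).round())
c=rig.capture("scene");P,u,v=cloud(c)
m=(P[:,0]>440)&(P[:,0]<560)&(abs(P[:,1]+12)<60)&(P[:,2]>8)&(c["pixels"][v,u].max(1)<75)&(P[:,2]<120)
q=P[m];uu=u[m];vv=v[m]
for a in range(10,100,8):
    k=(q[:,2]>=a)&(q[:,2]<a+8)
    if k.any(): print("z",a,k.sum(),q[k].min(0).round(),q[k].max(0).round())
E
```

```text
['PlanningError', 'capture', 'finish_job', 'grip_depth', 'sense'] 18.700000000000003
380 152 y -87.0 41.0 z [145. 173. 184.]
388 122 y -83.0 39.0 z [143. 165. 177.]
396 88 y -81.0 37.0 z [149. 158. 169.]
404 49 y -77.0 18.0 z [137. 151. 158.]
412 35 y -59.0 18.0 z [110. 138. 145.]
420 33 y -57.0 18.0 z [121. 129. 139.]
428 15 y -55.0 13.0 z [122. 125. 130.]
436 3 y -50.0 -45.0 z [120. 123. 124.]
z 10 1 [559. -42.  17.] [559. -42.  17.]
z 50 2 [511. -46.  56.] [515. -45.  57.]
z 58 15 [498. -51.  58.] [515. -45.  66.]
z 66 10 [496. -52.  67.] [504. -47.  74.]
z 74 16 [488. -61.  75.] [497. -44.  82.]
z 82 48 [481. -71.  82.] [495.  40.  90.]
z 90 54 [475. -71.  90.] [490.  41.  98.]
z 98 41 [449. -70.  98.] [483.  44. 106.]
```

Request:
servo_tool:
  commands:
    - [-0.18, [-0.006, 0, -0.006], [0, 0, 0]]
    - [-0.18, [-0.006, 0, -0.006], [0, 0, 0]]
    - [-0.18, [-0.006, 0, -0.006], [0, 0, 0]]
    - [-0.18, [-0.005, 0, 0.005], [0, 0, 0]]
    - [-0.18, [-0.005, 0, 0.005], [0, 0, 0]]
    - [-0.18, [-0.005, 0, 0.005], [0, 0, 0]]
    - [-0.18, [-0.005, 0, 0.005], [0, 0, 0]]
    - [-0.18, [0, 0, 0], [0, 0, 0]]

```text
time_s: 6.68
eef_pos: [518.6, -12.6, -12.1]
ee_rot: [-0.017, 0.922, 0.023, 0.386]
force: [-0.8, -0.1, -0.6]
grip_width: 0.592
grip_force: 0.0
```

```bash
cat > tip.py <<'E'
from rig import *
import cv2,numpy as np
from scipy.spatial.transform import Rotation as R
s=sense();w=capture("wrist");T=np.array(w["T_tool_cam"])
q=s["ee_rot"];Rt=R.from_quat([q[1],q[2],q[3],q[0]]).as_matrix()
K=np.array([[w["fx"],0,w["cx"]],[0,w["fy"],w["cy"]],[0,0,1]]);d=np.array(w["distortion"])
z=w["z_map"];v,u=np.mgrid[0:384,0:512]
n=cv2.undistortPoints(np.c_[u.ravel(),v.ravel()].astype(float).reshape(-1,1,2),K,d).reshape(-1,2)
P=np.c_[n,np.ones(len(n))]*z.reshape(-1,1);Pt=P@T[:3,:3].T+T[:3,3];W=Pt@Rt.T+s["eef_pos"]
print(s["eef_pos"],s["ee_rot"].round(3),s["force"].round(1),s["joints"].round(2))
m=(z.ravel()>0)&(abs(abs(Pt[:,1])-29)<8)&(abs(Pt[:,0])<13)&(Pt[:,2]>-60)&(Pt[:,2]<-40)
print("tips",W[m].min(0).round(1),W[m].max(0).round(1))
m=(z.ravel()>0)&(W[:,2]>60)&(abs(Pt[:,1])<45)&(W[:,2]<120)&(W[:,0]>s["eef_pos"][0]-40)&(Pt[:,2]<0)&(P[:,2]>60)&(u.ravel()>200)&(u.ravel()<300)&(v.ravel()<235)
A=W[m];a=np.linalg.lstsq(np.c_[2*A[:,:2],np.ones(len(A))],(A[:,:2]**2).sum(1),rcond=None)[0];print("cyl fit",a[:2].round(1),np.sqrt(a[2]+a[0]**2+a[1]**2).round(1))
E
python3 tip.py
```

```text
[518.62462077 -12.55721249 -12.06288819] [-0.017  0.922  0.023  0.386] [-0.8 -0.1 -0.6] [-0.47  0.5   2.35  2.39  0.56 -1.27]
tips [467.3 -51.9  10.7] [495.8  21.9  38.3]
cyl fit [545.4 -14.4] 28.7
```

Request:
servo_tool:
  commands:
    - [-0.18, [0.004, 0, 0.004], [0, 0, 0]]
    - [-0.18, [0.004, 0, 0.004], [0, 0, 0]]
    - [-0.18, [0.004, 0, 0.004], [0, 0, 0]]
    - [-0.18, [0.002, 0, 0.002], [0, 0, 0]]
    - [-0.18, [0.002, 0, 0.002], [0, 0, 0]]
    - [-0.18, [0.002, 0, 0.002], [0, 0, 0]]
    - [-0.18, [0.002, 0, 0.002], [0, 0, 0]]
    - [-0.18, [0.002, 0, 0.002], [0, 0, 0]]
    - [-0.18, [0.002, 0, 0.002], [0, 0, 0]]
    - [-0.18, [0.002, 0, 0.002], [0, 0, 0]]

```text
time_s: 7.57
eef_pos: [556.4, -10.6, -10.9]
ee_rot: [-0.016, 0.922, 0.023, 0.387]
force: [-2.9, -2.1, 1.0]
grip_width: 0.588
grip_force: 1.8
```

```bash
python3 look.py
```

```text
[556.4 -10.6 -10.9] [-0.016  0.922  0.023  0.387] [-0.41  0.53  2.24  2.38  0.49 -1.2 ] [-2.9 -2.1  1. ]
wheel 119 [689.6  14.5 249. ]
wheel 120 [686.3  99.1 249.3]
wheel 143 [549.3 -10.8 249.3]
```

Request:
servo_tool:
  commands:
    - [-0.18, [0.0025, 0.001, 0.0025], [0, 0, 0]]
    - [-0.18, [0.0025, 0.002, 0.0025], [0, 0, 0]]
    - [-0.18, [0.0025, 0.002, 0.0025], [0, 0, 0]]
    - [-0.18, [0.0025, 0.002, 0.0025], [0, 0, 0]]
    - [-0.18, [0.0025, 0.002, 0.0025], [0, 0, 0]]
    - [-0.18, [0.0025, 0.002, 0.0025], [0, 0, 0]]
    - [-0.18, [0.0025, 0.002, 0.0025], [0, 0, 0]]
    - [-0.18, [0.0025, 0.002, 0.0025], [0, 0, 0]]
    - [-0.18, [0.0025, 0.002, 0.0025], [0, 0, 0]]
    - [-0.18, [0.0025, 0.002, 0.0025], [0, 0, 0]]

```text
time_s: 8.45
eef_pos: [593.2, -27.8, -10.6]
ee_rot: [-0.016, 0.922, 0.023, 0.387]
force: [-3.7, 2.0, -2.2]
grip_width: 0.59
grip_force: 1.7
```

```bash
python3 look.py
```

```text
[593.2 -27.8 -10.6] [-0.016  0.922  0.023  0.387] [-0.41  0.57  2.14  2.27  0.45 -1.08] [-3.7  2.  -2.2]
wheel 119 [689.7  14.5 249.1]
wheel 121 [686.4  99.2 249.1]
wheel 136 [586.1 -27.2 249. ]
```

Request:
servo_tool:
  commands:
    - [-0.18, [0.0025, 0.0021, 0.0025], [0, 0, 0]]
    - [-0.18, [0.0025, 0.0021, 0.0025], [0, 0, 0]]
    - [-0.18, [0.0025, 0.0021, 0.0025], [0, 0, 0]]
    - [-0.18, [0.0025, 0.0021, 0.0025], [0, 0, 0]]
    - [-0.18, [0.0025, 0.0021, 0.0025], [0, 0, 0]]
    - [-0.18, [0.0025, 0.0021, 0.0025], [0, 0, 0]]
    - [-0.18, [0.0025, 0.0021, 0.0025], [0, 0, 0]]
    - [-0.18, [0.0025, 0.0021, 0.0025], [0, 0, 0]]
    - [-0.18, [0.0025, 0.0021, 0.0025], [0, 0, 0]]
    - [-0.18, [0.0025, 0.0021, 0.0025], [0, 0, 0]]

```text
time_s: 9.33
eef_pos: [629.7, -46.8, -10.4]
ee_rot: [-0.016, 0.922, 0.023, 0.387]
force: [-1.9, 0.5, -1.7]
grip_width: 0.593
grip_force: 1.7
```

Request:
servo_tool:
  commands:
    - [-0.18, [0.0025, 0.0021, 0.0025], [0, 0, 0]]
    - [-0.18, [0.0025, 0.0021, 0.0025], [0, 0, 0]]
    - [-0.18, [0.0025, 0.0021, 0.0025], [0, 0, 0]]
    - [-0.18, [0.0025, 0.0021, 0.0025], [0, 0, 0]]
    - [-0.18, [0.0025, 0.0021, 0.0025], [0, 0, 0]]
    - [-0.18, [0.0025, 0.0021, 0.0025], [0, 0, 0]]
    - [-0.18, [0.0025, 0.0021, 0.0025], [0, 0, 0]]
    - [-0.18, [0.0025, 0.0021, 0.0025], [0, 0, 0]]
    - [-0.18, [0.0025, 0.0021, 0.0025], [0, 0, 0]]
    - [-0.18, [0, 0, 0], [0, 0, 0]]

```text
time_s: 10.17
eef_pos: [663.1, -64.2, -9.8]
ee_rot: [-0.016, 0.921, 0.023, 0.388]
force: [-1.5, -0.4, -1.0]
grip_width: 0.588
grip_force: 0.9
```

```bash
python3 look.py
```

```text
[663.1 -64.2  -9.8] [-0.016  0.921  0.023  0.388] [-0.43  0.65  1.93  2.    0.38 -0.8 ] [-1.5 -0.4 -1. ]
wheel 118 [689.7  14.4 249.2]
wheel 121 [686.4  99.  249.3]
wheel 135 [656.6 -63.8 249.3]
```

Request:
servo_tool:
  commands:
    - [-0.18, [0.0018, 0.0009, 0.0018], [0, 0, 0]]
    - [-0.18, [0.0018, 0.0009, 0.0018], [0, 0, 0]]
    - [-0.18, [0.0018, 0.0009, 0.0018], [0, 0, 0]]
    - [-0.18, [0.0018, 0.0009, 0.0018], [0, 0, 0]]
    - [-0.18, [0.0018, 0.0009, 0.0018], [0, 0, 0]]
    - [-0.18, [0.0018, 0.0009, 0.0018], [0, 0, 0]]
    - [-0.18, [0.0018, 0.0009, 0.0018], [0, 0, 0]]
    - [-0.18, [0.0018, 0.0009, 0.0018], [0, 0, 0]]
    - [-0.18, [0.0018, 0.0009, 0.0018], [0, 0, 0]]
    - [-0.18, [0.0018, 0.0009, 0.0018], [0, 0, 0]]

```text
time_s: 11.05
eef_pos: [688.3, -71.4, -10.1]
ee_rot: [-0.016, 0.922, 0.023, 0.387]
force: [-4.5, 1.6, 1.4]
grip_width: 0.591
grip_force: 2.1
```

Request:
servo_tool:
  commands:
    - [-0.18, [0.001, 0, 0.001], [0, 0, 0]]
    - [-0.18, [0.001, 0, 0.001], [0, 0, 0]]
    - [-0.18, [0.001, 0, 0.001], [0, 0, 0]]
    - [-0.18, [0, 0, 0], [0, 0, 0]]

```text
time_s: 11.38
eef_pos: [692.6, -71.2, -10.0]
ee_rot: [-0.016, 0.921, 0.023, 0.387]
force: [-1.8, -0.4, -0.5]
grip_width: 0.588
grip_force: 1.3
```

```bash
python3 look.py
```

```text
[692.6 -71.2 -10. ] [-0.016  0.921  0.023  0.387] [-0.41  0.68  1.84  1.89  0.36 -0.67] [-1.8 -0.4 -0.5]
wheel 121 [689.5  14.5 249.2]
wheel 125 [684.1 -70.9 249.2]
wheel 120 [686.3  99.1 248.8]
wheel 116 [ 516.5 -111.5  248.9]
```

Request:
servo_tool:
  commands:
    - [-0.18, [0.001, 0, 0.001], [0, 0, 0]]
    - [-0.18, [0.001, 0, 0.001], [0, 0, 0]]
    - [-0.18, [0.001, 0, 0.001], [0, 0, 0]]
    - [-0.18, [0.0005, 0, 0.0005], [0, 0, 0]]
    - [-0.18, [0.0005, 0, 0.0005], [0, 0, 0]]
    - [-0.18, [0, 0, 0], [0, 0, 0]]

```text
time_s: 11.93
eef_pos: [698.1, -70.7, -10.0]
ee_rot: [-0.016, 0.921, 0.023, 0.387]
force: [-2.5, 0.2, -0.4]
grip_width: 0.591
grip_force: 1.5
```

Request:
servo_tool:
  commands:
    - [-0.18, [0.0005, 0, 0.0005], [0, 0, 0]]
    - [-0.18, [0.0005, 0, 0.0005], [0, 0, 0]]
    - [-0.18, [0, 0, 0], [0, 0, 0]]

```text
time_s: 12.18
eef_pos: [699.5, -70.6, -9.9]
ee_rot: [-0.016, 0.921, 0.023, 0.387]
force: [-3.6, -0.1, 0.4]
grip_width: 0.591
grip_force: 1.6
```

```bash
python3 look.py
```

```text
[699.5 -70.6  -9.9] [-0.016  0.921  0.023  0.387] [-0.41  0.69  1.82  1.87  0.35 -0.64] [-3.6 -0.1  0.4]
wheel 122 [690.7 -70.1 249. ]
wheel 119 [689.5  14.3 249.5]
wheel 121 [686.5  99.2 249.2]
wheel 145 [ 520.5 -112.1  249.4]
```

Continue in half-millimetre steps until the force rises.

Request:
servo_tool:
  commands:
    - [-0.18, [0.0004, 0, 0.0004], [0, 0, 0]]
    - [-0.18, [0.0004, 0, 0.0004], [0, 0, 0]]
    - [-0.18, [0, 0, 0], [0, 0, 0]]

```text
time_s: 12.48
eef_pos: [700.6, -70.6, -10.0]
ee_rot: [-0.016, 0.922, 0.023, 0.387]
force: [-2.6, -0.5, -1.2]
grip_width: 0.591
grip_force: 1.6
```

Request:
servo_tool:
  commands:
    - [-0.18, [0.0004, 0, 0.0004], [0, 0, 0]]
    - [-0.18, [0.0004, 0, 0.0004], [0, 0, 0]]
    - [-0.18, [0, 0, 0], [0, 0, 0]]

```text
time_s: 12.73
eef_pos: [701.7, -70.5, -10.0]
ee_rot: [-0.016, 0.922, 0.023, 0.387]
force: [-2.5, 0.1, -1.1]
grip_width: 0.592
grip_force: 1.6
```

```bash
python3 look.py
```

```text
[701.7 -70.5 -10. ] [-0.016  0.922  0.023  0.387] [-0.41  0.7   1.81  1.86  0.35 -0.63] [-2.5  0.1 -1.1]
wheel 122 [692.8 -70.1 249. ]
wheel 119 [689.6  14.5 249. ]
wheel 118 [686.4  99.1 249.2]
wheel 137 [ 522.7 -112.3  249. ]
```

Request:
servo_tool:
  commands:
    - [-0.18, [0.0004, 0, 0.0004], [0, 0, 0]]
    - [-0.18, [0.0004, 0, 0.0004], [0, 0, 0]]
    - [-0.18, [0, 0, 0], [0, 0, 0]]

```text
time_s: 13.03
eef_pos: [702.4, -70.4, -10.2]
ee_rot: [-0.016, 0.922, 0.023, 0.387]
force: [-7.7, -0.6, 1.5]
grip_width: 0.587
grip_force: 3.7
```

Request:
servo_tool:
  commands:
    - [-0.18, [0.0004, 0, 0.0004], [0, 0, 0]]
    - [-0.18, [0, 0, 0], [0, 0, 0]]

```text
time_s: 13.2
eef_pos: [702.7, -70.3, -10.3]
ee_rot: [-0.016, 0.922, 0.023, 0.387]
force: [-10.1, -1.0, 4.3]
grip_width: 0.585
grip_force: 5.2
```

```bash
python3 look.py
```

```text
[702.7 -70.3 -10.3] [-0.016  0.922  0.023  0.387] [-0.4   0.7   1.81  1.85  0.34 -0.62] [-10.1  -1.    4.3]
wheel 126 [693.7 -69.9 248.7]
wheel 115 [689.9  14.2 249.4]
wheel 118 [686.4  99.2 249.1]
wheel 136 [ 524.1 -112.   248.8]
```

Request:
servo_tool:
  commands:
    - [-0.18, [-0.003, 0, -0.003], [0, 0, 0]]
    - [-0.18, [-0.008, 0, -0.008], [0, 0, 0]]
    - [-0.18, [-0.014, 0, -0.014], [0, 0, 0]]
    - [-0.18, [-0.014, 0, -0.014], [0, 0, 0]]
    - [-0.18, [-0.014, 0, -0.014], [0, 0, 0]]
    - [-0.18, [-0.014, 0, -0.014], [0, 0, 0]]
    - [-0.18, [-0.014, 0, -0.014], [0, 0, 0]]
    - [-0.18, [0, 0, 0], [0, 0, 0]]

```text
time_s: 13.92
eef_pos: [586.7, -76.7, -11.4]
ee_rot: [-0.017, 0.922, 0.022, 0.387]
force: [-0.3, 0.6, -0.1]
grip_width: 0.588
grip_force: 0.0
```

Request:
servo_tool:
  commands:
    - [1, [0.018, 0, -0.018], [0, 0, 0]]
    - [1, [0.018, 0, -0.018], [0, 0, 0]]
    - [1, [0.018, 0, -0.018], [0, 0, 0]]
    - [1, [0.018, 0, -0.018], [0, 0, 0]]
    - [1, [0.018, 0, -0.018], [0, 0, 0]]
    - [1, [0.018, 0, -0.018], [0, 0, 0]]
    - [1, [0.018, 0, -0.018], [0, 0, 0]]
    - [1, [0.018, 0, -0.018], [0, 0, 0]]
    - [1, [0.018, 0, -0.018], [0, 0, 0]]
    - [1, [0.018, 0, -0.018], [0, 0, 0]]

```text
time_s: 14.75
eef_pos: [586.7, -80.0, 245.7]
ee_rot: [-0.016, 0.921, 0.023, 0.388]
force: [-0.2, 0.0, 1.0]
grip_width: 0.002
grip_force: 0.0
```

Request:
servo_tool:
  commands:
    - [1, [0, 0, 0], [0, -0.9375, 0]]
    - [1, [0, 0, 0], [0, -0.9375, 0]]
    - [1, [0, 0, 0], [0, -0.9375, 0]]
    - [1, [0, 0, 0], [0, -0.9375, 0]]
    - [1, [0, 0, 0], [0, -0.9375, 0]]
    - [1, [0, 0, 0], [0, -0.9375, 0]]
    - [1, [0, 0, 0], [0, -0.9375, 0]]
    - [1, [0, 0, 0], [0, -0.9375, 0]]
    - [1, [0, 0, 0], [0, 0, 0]]

```text
time_s: 15.5
eef_pos: [588.4, -79.3, 242.7]
ee_rot: [-0.007, 1.0, 0.029, 0.008]
force: [-0.1, 0.9, -1.1]
grip_width: -0.001
grip_force: 0.0
```

```bash
python3 look.py; python3 - <<'E'
exec(open("tip.py").read().split("m=(z.ravel")[0])
m=(z.ravel()>0)&(Pt[:,2]>-130)&(Pt[:,2]<20)&(abs(Pt[:,1])<60)&(abs(Pt[:,0])<30)
for a in range(-130,20,10):
    k=m&(abs(Pt[:,2]-a)<5)
    if k.sum(): print(a,k.sum(),Pt[k].min(0).round(),Pt[k].max(0).round())
print(capture("top")["z_map"].shape)
E
```

```text
[588.4 -79.3 242.7] [-0.007  1.     0.029  0.008] [-0.34  0.43  1.2   0.02  1.5   1.17] [-0.1  0.9 -1.1]
wheel 123 [689.7  14.2 249.3]
wheel 123 [686.3  98.9 249.3]
[588.03058181 -79.25651373 242.65920631] [-0.007  1.     0.029  0.01 ] [-0.5  0.3 -0.9] [-0.34  0.43  1.21  0.02  1.49  1.17]
-130 540 [  15.  -17. -127.] [  18.   19. -125.]
-120 8410 [   3.  -59. -125.] [  18.   60. -115.]
-110 8576 [  -9.  -55. -115.] [  18.   56. -105.]
-100 6483 [ -11.  -46. -105.] [ 17.  47. -95.]
-90 5495 [-13. -38. -95.] [ 14.  40. -85.]
-80 1655 [-13. -29. -85.] [ 14.  31. -75.]
-70 713 [-11. -13. -75.] [ 12.  15. -65.]
-60 744 [  5. -12. -65.] [ 11.  15. -55.]
-50 601 [  5. -12. -55.] [ 11.  15. -45.]
-40 80 [  6. -11. -45.] [ 11.  13. -41.]
(384, 512)
```

Request:
servo_tool:
  commands:
    - [1, [0, -0.035, 0], [0, 0, 0]]
    - [1, [0, -0.035, 0], [0, 0, 0]]
    - [1, [0, -0.035, 0], [0, 0, 0]]
    - [1, [0, -0.035, 0], [0, 0, 0]]
    - [1, [0, -0.035, 0], [0, 0, 0]]
    - [1, [0, -0.035, 0], [0, 0, 0]]
    - [1, [0, -0.035, 0], [0, 0, 0]]
    - [1, [0, -0.035, 0], [0, 0, 0]]
    - [1, [0, -0.035, 0], [0, 0, 0]]
    - [1, [0, -0.035, 0], [0, 0, 0]]

```text
time_s: 16.48
eef_pos: [566.0, 271.2, 249.1]
ee_rot: [-0.008, 1.0, 0.028, 0.011]
force: [1.1, 0.1, 0.2]
grip_width: -0.002
grip_force: 0.0
```

Request:
servo_tool:
  commands:
    - [1, [0, -0.035, 0], [0, 0, 0]]
    - [1, [0, -0.033, 0], [0, 0, 0]]
    - [1, [0, 0, 0], [0, 0, 0]]
    - [1, [0, 0, 0], [0, 0, 0]]

```text
time_s: 16.82
eef_pos: [562.2, 338.7, 249.3]
ee_rot: [-0.007, 0.999, 0.029, 0.01]
force: [-0.5, 0.4, -0.5]
grip_width: -0.003
grip_force: 0.0
```

```bash
python3 look.py; python3 - <<'E'
from h import *
c=load("top2");P,u,v=cloud(c);m=(P[:,2]>145)&(P[:,2]<185)&(P[:,0]>425)&(P[:,0]<500)&(P[:,1]>340);print("bar end",P[m].min(0),P[m].max(0))
cv2.imwrite("pics/c4.png",cv2.resize(c["pixels"][60:300,40:360,::-1],None,fx=2,fy=2))
E
```

```text
[562.2 338.7 249.3] [-0.007  0.999  0.029  0.01 ] [0.36 0.58 0.96 0.01 1.58 1.87] [-0.5  0.4 -0.5]
wheel 127 [694.1 -69.8 249.2]
wheel 120 [689.6  14.4 249.3]
wheel 124 [686.4  99.  249.3]
bar end [428.6327479  340.85489643 155.12156997] [498.83433631 550.44994663 184.73342713]
```

View pics/c4.png

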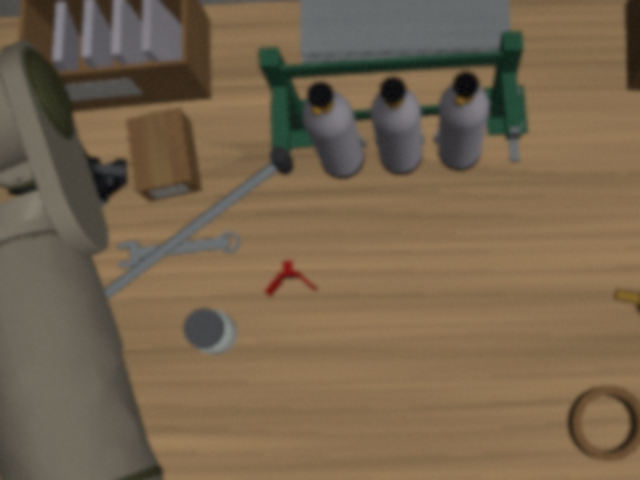

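Cylinder is seated in line (c4 (463,120)); the gripper is beyond the bar on its left-far side. Descend and compute the arc.

Request:
servo_tool:
  commands:
    - [1, [0, 0, 0.025], [0, 0, 0]]
    - [1, [0, 0, 0.025], [0, 0, 0]]
    - [1, [0, 0, 0.025], [0, 0, 0]]
    - [1, [0, 0, 0.025], [0, 0, 0]]
    - [1, [0, 0, 0.025], [0, 0, 0]]
    - [1, [0, 0, 0.02], [0, 0, 0]]
    - [1, [0, 0, 0], [0, 0, 0]]
    - [1, [0, 0, 0], [0, 0, 0]]

```text
time_s: 17.53
eef_pos: [565.8, 338.5, 104.4]
ee_rot: [-0.007, 1.0, 0.027, 0.009]
force: [-0.3, 0.2, 0.8]
grip_width: -0.0
grip_force: 0.0
```

```bash
cat > arc.py <<'E'
from rig import *
import numpy as np
H=np.array([635.5,158.]);r=190
s=sense();p=s["eef_pos"];q=s["ee_rot"];yaw=2*np.arctan2(q[2],q[1]);X=np.array([np.cos(yaw),np.sin(yaw)]);Y=np.array([np.sin(yaw),-np.cos(yaw)])
print(p.round(1),s["force"].round(1),s["joints"].round(2),"yaw",yaw)
prev=p[:2]
for t in [126,135,145,155,165,175,185,195,205,215,225,235,245,255,262,268,272.4]:
    a=np.radians(t);u=np.array([np.cos(a),np.sin(a)]);m=np.array([-u[1],u[0]]);sup=7+11*abs(m@X)+13*abs(m@Y)
    P=H+r*u-sup*m;d=P-prev;print(t,P.round(1),"dx,dy",round(d@X,1),round(d@Y,1));prev=P
E
python3 arc.py
```

```text
[565.8 338.5 104.4] [-0.3  0.2  0.8] [0.36 0.67 1.19 0.01 1.27 1.87] yaw 0.05492331209140609
126 [542.7 325.4] dx,dy -23.8 11.8
135 [518.  309.2] dx,dy -25.5 14.8
145 [493.6 286.7] dx,dy -25.6 21.2
155 [473.3 259.7] dx,dy -21.8 25.8
165 [457.9 229.2] dx,dy -17.1 29.7
175 [448.1 195.9] dx,dy -11.6 32.7
185 [444.4 161.7] dx,dy -5.5 33.9
195 [446.3 130.1] dx,dy 0.1 31.7
205 [453.5  98.7] dx,dy 5.5 31.7
215 [466.2  68.6] dx,dy 11.0 30.8
225 [484.2  40.6] dx,dy 16.4 28.9
235 [507.1  15.9] dx,dy 21.6 25.9
245 [534.5  -4.5] dx,dy 26.2 22.0
255 [565.6 -20. ] dx,dy 30.2 17.1
262 [588.9 -27.3] dx,dy 23.0 8.6
268 [609.8 -31.2] dx,dy 20.6 5.0
272.4 [625.3 -32.6] dx,dy 15.4 2.2
```

Request:
servo_tool:
  commands:
    - [1, [-0.012, 0.006, 0], [0, 0, 0]]
    - [1, [-0.012, 0.006, 0], [0, 0, 0]]
    - [1, [-0.0085, 0.005, 0], [0, 0, 0]]
    - [1, [-0.0085, 0.005, 0], [0, 0, 0]]
    - [1, [-0.0085, 0.005, 0], [0, 0, 0]]
    - [1, [-0.0085, 0.007, 0], [0, 0, 0]]
    - [1, [-0.0085, 0.007, 0], [0, 0, 0]]
    - [1, [-0.0085, 0.007, 0], [0, 0, 0]]

```text
time_s: 18.2
eef_pos: [494.8, 287.2, 104.7]
ee_rot: [-0.008, 1.0, 0.028, 0.012]
force: [2.5, 1.2, 0.7]
grip_width: 0.003
grip_force: 0.9
```

Request:
servo_tool:
  commands:
    - [1, [-0.011, 0.013, 0], [0, 0, 0]]
    - [1, [-0.011, 0.013, 0], [0, 0, 0]]
    - [1, [-0.0085, 0.015, 0], [0, 0, 0]]
    - [1, [-0.0085, 0.015, 0], [0, 0, 0]]
    - [1, [0, 0, 0], [0, 0, 0]]

```text
time_s: 18.62
eef_pos: [458.0, 227.7, 102.6]
ee_rot: [-0.007, 1.0, 0.027, 0.011]
force: [-1.3, -0.1, -0.1]
grip_width: -0.0
grip_force: 0.0
```

```bash
python3 arc.py|head -1; python3 - <<'E'
from rig import *
from h import *
c=capture("scene");P,u,v=cloud(c);m=(P[:,2]>150)&(P[:,2]<176)&(P[:,0]>300)&(P[:,0]<640)&(P[:,1]>150)
d=np.hypot(P[:,0]-635,P[:,1]-158);m&=(d<342)&(d>290)&(c["pixels"][v,u].max(1)<75);print(m.sum(),P[m].mean(0) if m.any() else 0)
cv2.imwrite("pics/c5.png",cv2.resize(c["pixels"][60:320,180:440,::-1],None,fx=2,fy=2))
E
```

```text
[458.  227.7 102.6] [-1.3 -0.1 -0.1] [0.23 0.36 1.69 0.01 1.07 1.74] yaw 0.054521511394804385
35 [324.70018505 225.52552158 166.95058674]
```

View pics/c5.png

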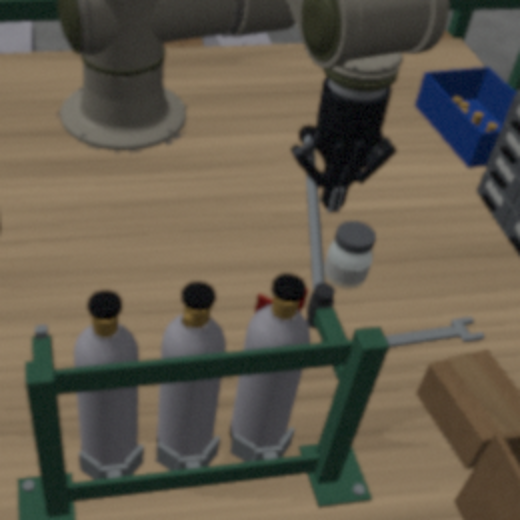

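The bar has swung to about 168° and the shut fingers are to its left, tip around (335,200). Continue along the arc.

Request:
servo_tool:
  commands:
    - [1, [-0.006, 0.016, 0], [0, 0, 0]]
    - [1, [-0.006, 0.016, 0], [0, 0, 0]]
    - [1, [-0.003, 0.017, 0], [0, 0, 0]]
    - [1, [-0.003, 0.017, 0], [0, 0, 0]]
    - [1, [0, 0.016, 0], [0, 0, 0]]
    - [1, [0, 0.016, 0], [0, 0, 0]]
    - [1, [0.003, 0.016, 0], [0, 0, 0]]
    - [1, [0.003, 0.016, 0], [0, 0, 0]]
    - [1, [0, 0, 0], [0, 0, 0]]

```text
time_s: 19.42
eef_pos: [454.9, 97.6, 99.5]
ee_rot: [-0.007, 1.0, 0.027, 0.011]
force: [-0.6, 0.1, 0.1]
grip_width: -0.003
grip_force: 0.0
```

```bash
python3 arc.py|head -1
```

```text
[454.9  97.6  99.5] [-0.6  0.1  0.1] [-0.05  0.27  1.82  0.02  1.03  1.46] yaw 0.05441363346983113
```

Request:
servo_tool:
  commands:
    - [1, [0.005, 0.0155, 0], [0, 0, 0]]
    - [1, [0.005, 0.0155, 0], [0, 0, 0]]
    - [1, [0.008, 0.0145, 0], [0, 0, 0]]
    - [1, [0.008, 0.0145, 0], [0, 0, 0]]
    - [1, [0.011, 0.013, 0], [0, 0, 0]]
    - [1, [0.011, 0.013, 0], [0, 0, 0]]
    - [1, [0.013, 0.011, 0], [0, 0, 0]]
    - [1, [0.013, 0.011, 0], [0, 0, 0]]
    - [1, [0, 0, 0], [0, 0, 0]]

```text
time_s: 20.17
eef_pos: [535.3, -5.2, 98.9]
ee_rot: [-0.007, 1.0, 0.028, 0.011]
force: [0.4, 0.2, 0.1]
grip_width: 0.004
grip_force: 0.0
```

```bash
python3 arc.py|head -1;python3 look.py
```

```text
[535.3  -5.2  98.9] [0.4 0.2 0.1] [-0.24  0.42  1.61  0.02  1.1   1.27] yaw 0.0555119784718957
[535.3  -5.2  98.9] [-0.007  1.     0.028  0.011] [-0.24  0.42  1.61  0.02  1.1   1.27] [0.4 0.2 0.1]
wheel 127 [693.9 -70.  249. ]
wheel 120 [689.6  14.4 249. ]
wheel 121 [686.3  99.2 249.2]
```

Request:
servo_tool:
  commands:
    - [1, [0.015, 0.009, 0], [0, 0, 0]]
    - [1, [0.015, 0.008, 0], [0, 0, 0]]
    - [1, [0.008, 0.003, 0], [0, 0, 0]]
    - [1, [0.008, 0.003, 0], [0, 0, 0]]
    - [1, [0.007, 0.002, 0], [0, 0, 0]]
    - [1, [0.005, 0.001, 0], [0, 0, 0]]
    - [1, [0.005, 0.001, 0], [0, 0, 0]]
    - [1, [0.005, 0.001, 0], [0, 0, 0]]
    - [1, [0.005, 0.001, 0], [0, 0, 0]]
    - [1, [0, 0, 0], [0, 0, 0]]

```text
time_s: 21.05
eef_pos: [608.5, -29.5, 99.5]
ee_rot: [-0.007, 1.0, 0.028, 0.01]
force: [-0.4, -0.4, 0.1]
grip_width: -0.001
grip_force: 0.0
```

```bash
python3 arc.py|head -1;cat > bar.py <<'E'
from rig import *
from h import *
H=np.array([635.5,158.])
for n in("scene","top"):
    c=capture(n);P,u,v=cloud(c);w=P[:,:2]-H;d=np.hypot(*w.T)
    m=(P[:,2]>152)&(P[:,2]<178)&(d>308)&(d<345)&(w[:,1]<-280)&(c["pixels"][v,u].max(1)<75)
    if m.any():
        q=P[m];e=q.mean(0);print(n,m.sum(),e.round(1),q.min(0).round(),q.max(0).round(),"gate approx",np.arctan2(-(e[0]-H[0]),-(e[1]-H[1]))+.04)
E
python3 bar.py
```

```text
[608.5 -29.5  99.5] [-0.4 -0.4  0.1] [-0.25  0.57  1.37  0.02  1.19  1.26] yaw 0.05661110640206652
scene 201 [ 685.4 -149.7  165.9] [ 612. -175.  153.] [ 770. -122.  178.] gate approx -0.12073617304190537
top 86 [ 628.8 -159.6  169.8] [ 603. -174.  161.] [ 745. -131.  178.] gate approx 0.06094870039042674
```

Request:
servo_tool:
  commands:
    - [1, [0.003, 0, 0], [0, 0, 0]]
    - [1, [0.003, 0, 0], [0, 0, 0]]
    - [1, [0.003, 0, 0], [0, 0, 0]]
    - [1, [0.002, 0, 0], [0, 0, 0]]
    - [1, [0.002, 0, 0], [0, 0, 0]]
    - [1, [0, 0, 0], [0, 0, 0]]

```text
time_s: 21.65
eef_pos: [621.0, -28.7, 99.7]
ee_rot: [-0.007, 1.0, 0.028, 0.01]
force: [-0.2, -0.5, 0.9]
grip_width: -0.0
grip_force: 0.0
```

Request:
servo_tool:
  commands:
    - [1, [0.0015, 0, 0], [0, 0, 0]]
    - [1, [0.0015, 0, 0], [0, 0, 0]]
    - [1, [0, 0, 0], [0, 0, 0]]

```text
time_s: 21.9
eef_pos: [623.7, -28.6, 99.7]
ee_rot: [-0.007, 1.0, 0.028, 0.01]
force: [0.1, -1.0, -0.7]
grip_width: -0.002
grip_force: 0.2
```

```bash
python3 look.py; python3 bar.py
```

```text
[623.7 -28.6  99.7] [-0.007  1.     0.028  0.01 ] [-0.24  0.6   1.32  0.02  1.21  1.27] [ 0.1 -1.  -0.7]
wheel 121 [686.3  99.  249.2]
scene 215 [ 698.4 -150.1  165.8] [ 638. -176.  152.] [ 770. -122.  177.] gate approx -0.16155603568686425
top 84 [ 648.6 -160.7  169.8] [ 628. -176.  161.] [ 744. -133.  177.] gate approx -0.0011885190559101505
```

Request:
servo_tool:
  commands:
    - [1, [0.0015, 0, 0], [0, 0, 0]]
    - [1, [0.0015, 0, 0], [0, 0, 0]]
    - [1, [0, 0, 0], [0, 0, 0]]

```text
time_s: 22.3
eef_pos: [626.7, -28.4, 99.8]
ee_rot: [-0.007, 1.0, 0.028, 0.01]
force: [-1.2, -0.7, -0.4]
grip_width: -0.004
grip_force: 0.3
```

Request:
servo_tool:
  commands:
    - [1, [0.001, 0, 0], [0, 0, 0]]
    - [1, [0.001, 0, 0], [0, 0, 0]]
    - [1, [0, 0, 0], [0, 0, 0]]

```text
time_s: 22.55
eef_pos: [628.4, -28.4, 99.8]
ee_rot: [-0.007, 1.0, 0.028, 0.009]
force: [-2.4, -1.3, 0.7]
grip_width: -0.001
grip_force: 1.1
```

```bash
python3 look.py; python3 bar.py
```

```text
[628.4 -28.4  99.8] [-0.007  1.     0.028  0.009] [-0.24  0.61  1.3   0.02  1.22  1.27] [-2.4 -1.3  0.7]
wheel 123 [686.4  99.  248.9]
scene 212 [ 700.9 -150.7  165.8] [ 645. -175.  152.] [ 770. -122.  177.] gate approx -0.1689124417201685
top 83 [ 657.  -160.3  169.9] [ 637. -174.  161.] [ 744. -132.  178.] gate approx -0.027370647588051918
```

Request:
servo_tool:
  commands:
    - [1, [0.001, 0, 0], [0, 0, 0]]
    - [1, [0.001, 0, 0], [0, 0, 0]]
    - [1, [0, 0, 0], [0, 0, 0]]

```text
time_s: 22.95
eef_pos: [628.5, -28.4, 99.7]
ee_rot: [-0.007, 1.0, 0.028, 0.007]
force: [-14.5, -3.2, 5.0]
grip_width: -0.003
grip_force: 7.3
```

```bash
python3 look.py; python3 bar.py
```

```text
[628.5 -28.4  99.7] [-0.007  1.     0.028  0.007] [-0.24  0.61  1.29  0.02  1.23  1.27] [-14.5  -3.2   5. ]
wheel 120 [686.3  99.1 249.3]
scene 213 [ 700.7 -150.7  166.1] [ 643. -176.  152.] [ 770. -122.  178.] gate approx -0.16807024174854918
top 83 [ 657.1 -160.3  169.5] [ 637. -174.  160.] [ 744. -131.  176.] gate approx -0.027857365459268597
```

The bar is on its stop (force rises, no further motion). Hold briefly, then back away and up.

Request:
servo_tool:
  commands:
    - [1, [0, 0, 0], [0, 0, 0]]
    - [1, [0, 0, 0], [0, 0, 0]]
    - [1, [-0.003, 0, 0], [0, 0, 0]]
    - [1, [-0.01, 0, 0], [0, 0, 0]]
    - [1, [-0.02, 0, 0], [0, 0, 0]]
    - [1, [-0.025, 0, 0], [0, 0, 0]]
    - [1, [-0.025, 0, 0], [0, 0, 0]]
    - [1, [-0.02, 0, -0.02], [0, 0, 0]]
    - [1, [-0.02, 0, -0.02], [0, 0, 0]]
    - [1, [0, 0, 0], [0, 0, 0]]

```text
time_s: 23.93
eef_pos: [506.5, -35.8, 141.0]
ee_rot: [-0.006, 1.0, 0.028, 0.012]
force: [0.3, -1.1, 0.5]
grip_width: -0.001
grip_force: 0.0
```

```bash
python3 look.py; python3 bar.py; python3 - <<'E'
from rig import *
import cv2,numpy as np
a=capture("scene")["pixels"][130:340,150:430,::-1];b=capture("top")["pixels"][60:270,60:340,::-1]
cv2.imwrite("pics/c6.png",cv2.resize(np.hstack([a,b]),(800,300)))
E
```

```text
[506.5 -35.8 141. ] [-0.006  1.     0.028  0.012] [-0.31  0.31  1.65  0.02  1.17  1.19] [ 0.3 -1.1  0.5]
wheel 125 [693.8 -70.1 249.3]
wheel 119 [689.7  14.5 249. ]
wheel 122 [686.4  99.  249. ]
scene 219 [ 702.6 -150.1  165.9] [ 644. -175.  152.] [ 770. -122.  178.] gate approx -0.17450972077868918
top 86 [ 659.  -159.7  170. ] [ 636. -174.  162.] [ 745. -131.  178.] gate approx -0.033958853885973854
```

View pics/c6.png

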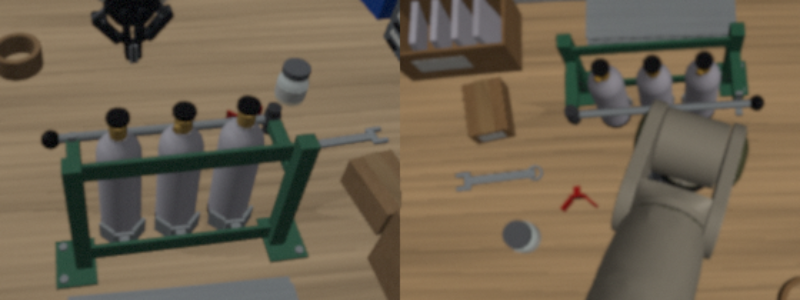

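The bar lies shut along the front, from the hinge (273,110) to the ball (50,138). All three cylinders stand upright in their chocks and the arm is clear.

```bash
python3 -c "
from rig import *
print(finish_job())"
```

```text
the job is handed in; nothing more can be done
None
```

The job is handed in: the cylinder was pushed upright into the empty chock, the swing bar was pushed onto its stop, and the arm is clear of everything; `finish_job()` returned no verdict.

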